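# Charge the pump-up buffer pressure vessel

## Task

The hand-pumped pressure vessel that feeds the gel tank is standing vented. Push its blue vent lever round until it is fully shut, then pump the black plunger with full strokes, letting it spring right up each time, until the red pressure pin on the head has popped fully out, and leave the plunger up. Do not touch the pin itself, and leave the bottle, beaker and casting frame standing where they are.

Things in the scene. Friction and masses are not known exactly. Their poses are not given: they have to be found in the camera images.
- pressure_vessel: White pressure bottle, 104 mm wide, in a steel holder fixed to the bench; green screw head 104 mm wide, its top 190 mm above the bench. Origin: on the bench, on its vertical axis; z up; x points to the vent cock (40 mm out), -x to the red pin (36 mm out); plunger in the middle. Holds an unknown charge: with the vent shut 3 to 6 full strokes bring the pin out; with it open strokes do nothing.
- plunger_top (a point): Centre of the top of the black pump knob (round, 50 mm across, slightly domed with a flat middle 24 mm across, 20 mm thick, on a 14 mm steel stem); 250 mm above the bench when up. Moves with the knob.
- pump_plunger (a joint): How far the plunger is pressed straight down, m: 0 up, 0.027 at its bottom stop. Takes about 4.5 N at the start, 10 N at the bottom and up to 4 N more while pressure builds; let go, it springs up in about 0.2 s. Beyond 0.023 is a full stroke; shorter strokes, or not letting it right up (under 0.004), count for less. Extra strokes after the pin is out do no harm.
- indicator_pin: Red pressure pin, 10 mm across, upright in a black boss 18 mm across and 8 mm high on the head. Origin: centre of its top. Fully in, the top is 199.5 mm above the bench (1.5 mm above the boss); it rises by itself on the last one or two strokes and stays there. Part out is up to 8 mm; fully out is about 16 mm higher than in, 12 mm or more counts.
- vent_pivot (a point): Point on the vertical pivot axis of the vent lever, at the blade's mid height, 213 mm above the bench, 40 mm from the vessel's axis along its x. Under the lever a brass stub sticks out along the vessel's x, to 74 mm from the vessel's axis, 193 to 201 mm above the bench.
- lever_tip (a point): Outer end of the blue vent lever, at the blade's mid height, 52 mm from the pivot. The blade is 8 mm wide and 14 mm high (206 to 220 mm above the bench); its rounded end is 10 mm wide and reaches 57 mm from the pivot.
- vent_lever (a joint): Angle of the vent lever, rad: 0 in line with the brass stub (along the vessel's x) = open; turns counter-clockwise seen from above to its stop at 1.571, across the stub (along the vessel's y) = fully shut; above 1.4 counts as shut. Starts at 0 to 0.3, stays where it is left, takes about 1.5 N at the tip.
- reagent_bottle: Loose amber bottle with a blue cap, 66 mm wide, about 135 mm tall. Origin: centre of its underside. Leave it alone.
- casting_frame: Loose green plastic gel casting frame, 144 x 83 mm, 62 mm tall: two rails and two raised clamp plates. Origin: centre of its underside; x along the rails. Leave it alone.
- beaker: Loose clear beaker, 66 mm wide, 75 mm tall, open at the top. Origin: centre of its underside. Leave it alone.
Not all that is in view belongs to the job. Of the things that look like the pressure_vessel, the smaller one is meant.

How it is judged (in metres and radians):
On the way, in this order (a step that is already met when the one before it is completed fails the run):
1. the vent lever is pushed round to fully shut (value of joint vent_lever above 1.4 rad), for 0.2 s.
2. the plunger is pressed down a full stroke (value of joint pump_plunger above 0.023 m), for 0.02 s.
3. the plunger is let right up again (value of joint pump_plunger below 0.004 m), for 0.02 s.
4. the plunger is pressed down a full stroke again (value of joint pump_plunger above 0.023 m), for 0.02 s.
5. the red pin is fully out (z of indicator_pin in the frame of pressure_vessel above 0.2115 m), for 0.2 s.
At the end, for the whole second after the job is handed in: The red pin stands at least 12 mm further out than fully in, the vent lever is shut (beyond 1.4 rad), the plunger is up (pressed less than 3 mm), and the bottle, beaker and casting frame stand at rest within 25 mm of where they were (z of indicator_pin in the frame of pressure_vessel above 0.2115 m and value of joint vent_lever above 1.4 rad and value of joint pump_plunger below 0.003 m and distance of each of reagent_bottle, casting_frame, beaker from where it was at the start of the episode below 0.025 m and linear speed of each of reagent_bottle, casting_frame, beaker below 0.02 m/s); the robot touches nothing.
It fails at once if the robot touches the red pin (contact force between any of the arm, the fingers and indicator_pin above 0.5 N).
It fails at once if the reagent bottle is pushed away, lifted or tipped (distance of reagent_bottle from where it was at the start of the episode above 0.025 m or height (world z) of reagent_bottle above 0.012 m or angle between reagent_bottle's own z axis and vertical above 0.35 rad).
It fails at once if the casting frame is pushed away, lifted or tipped (distance of casting_frame from where it was at the start of the episode above 0.025 m or height (world z) of casting_frame above 0.012 m or angle between casting_frame's own z axis and vertical above 0.35 rad).
It fails at once if the beaker is pushed away, lifted or tipped (distance of beaker from where it was at the start of the episode above 0.025 m or height (world z) of beaker above 0.012 m or angle between beaker's own z axis and vertical above 0.35 rad).
It also fails if it takes over 61 s, if anything falls off the work surface, if the arm or the gripper's body presses on something with over 40 N, if the wrist force passes 120 N, or if a joint passes its speed limit or range.

## Robot

A 6-joint arm with a two-finger parallel gripper is mounted at the origin on the work surface. World frame = base frame: x ahead of the robot, y to its left, z up, the work surface at z = 0. Lengths are in mm, angles in rad, forces in N, time in s.
With the tool pointing down it reaches from about 350 to 775 mm from the base axis. Payload 7.3 kg.
Tool frame: the origin (TCP) lies on the front face of the gripper's body, between the roots of the fingers; the fingertips stand 66 mm ahead of it and the grasp point (between the pads) lies 47 mm ahead of it (bot.tip_extent is the distance from the TCP to the fingertips, in mm); z points along the fingers, y is the line along which they close (so a half turn about z gives the same grasp; the last joint's range is limited). The gripper opens to 92 mm and grips with 3 to 60 N. Pads are 19 mm wide; open, the fingers measure 130 mm over their backs; the gripper's body (75 mm by 190 mm) begins 47 mm behind the grasp point.
Start: joints at [-0.146, 0.342, 1.524, -0, 1.275, -0.146], TCP at [525.013, 0.02, 292.241] pointing down, gripper open.
Joint ranges: [-2.53, 2.53], [-0.77, 2.02], [0.04, 2.7], [-1, 4.14], [0.28, 2.66], [-3.11, 3.11]. Speed limits (rad/s): [2.57, 2.57, 3.14, 3.14, 3.14, 3.14].

## Interface

Orientations are given as [roll, pitch, yaw] about the fixed x, y, z axes, in that order (R = Rz(yaw) Ry(pitch) Rx(roll)).
In Python, from plant import readout, viewer, order, bot gives the robot as it stands.
- The arm moves only by the shell command python3 -m creep 'ROWS'. ROWS is text: rows parted by semicolons, each of 7 numbers parted by spaces: the shift along the world's x, y, z in m, then the turn, a rotation vector about the world's x, y, z in rad, then the opening in per cent of the stroke, from 0 (shut) to 100 (fully open). A call has 1 to 8 rows; each row shifts and turns the commanded pose from where the row before left it; what a row does not reach is not made up. A row lasts 1/12 s, in which the tool goes at most 41.7 mm and 7.16 degrees, less where a joint would pass 70% of its speed; a pose out of reach is approached as far as the arm can. A call is refused whole if a number of a shift passes 0.0417 or a number of a turn 0.125, either way. A call with a gripper value outside its range is refused whole. The fingers move at their own pace and stop on an object; the grip force is fixed at half the most. Time passes only in rows, so rows that do not move let the fingers close. It gives the time, the measured TCP pose, the force, the opening and the grip force at its end, in the units of the state.
- readout.get_obs(): the state, without advancing time (a new reading comes with each control period).
- viewer.capture(name): name is "scene" or "side" or "wrist"; returns the picture (400x640x3 uint8, red, green, blue); there is no depth.
- viewer.camera_info(name): a dict with "fx", "fy", "cx", "cy" (pixels), "origin" and "rotation" of the camera in the world. Camera axes: x right, y up, looking along -z (the intrinsics and any distortion apply to the point x, -y, -z); pixel columns grow to the right and rows downward; lengths in mm; the calibration is good to about 2 mm. A picture is of the moment at which its call begins: read the wrist's pose just before it. camera_info takes no time and is no camera call; for the wrist camera it gives the pose at the moment of the call.
- order.close_job(): hands the job in; it is judged then, once.
The state is a dict: "time": time; "joint_positions": joint angles; "dq": joint speeds; "tau": joint torques, N m; "tool_pos": TCP position; "tcp_rot": TCP orientation; "contact_force": force on the tool from outside, world axes, zero at the start; "moment": the same for the moment, N m; "grip_width": finger opening in mm; "finger_force": force on a finger pad.
Only numpy, scipy, OpenCV 4.12 (cv2) and the standard library are available. Lean on these libraries where they do the work, as an engineer would, in place of code of your own. Each camera call takes 0.05 s, during which the arm holds its last target. There are 200 camera calls.

## Working session

There is one attempt and no reset: what is moved stays moved. The work goes in short steps, Python scripts to look and compute and a shell command to move; the robot and the scene stay as the last step left them, time stands still between calls to the robot, and variables do not carry over. Pictures are saved under pics/ and viewed, at most 10 in all, crops included, and the job is handed in when it is done.

```bash
mkdir -p pics; ls; python3 - <<'E'
from plant import readout, viewer, order, bot
import cv2
for n in ("scene","side"):
    i=viewer.camera_info(n); print(n,i)
    cv2.imwrite(f"pics/{n}0.png",viewer.capture(n)[:,:,::-1])
print(readout.get_obs())
E
```

```text
pics
scene {'fx': 501.56250936829196, 'fy': 501.56250936829196, 'cx': 327.57396840455635, 'cy': 204.09054699203804, 'origin': array([1301.05014082, -179.65900774,  923.06704764]), 'rotation': array([ 0.80462462, -0.01605739,  1.27930321])}
side {'fx': 368.93277221744944, 'fy': 368.93277221744944, 'cx': 322.1026299158337, 'cy': 195.47248455403414, 'origin': array([339.36734009, 682.77245559, 566.66273533]), 'rotation': array([ 1.00693045, -0.00622675, -2.83231074])}
{'time': 0.1, 'joint_positions': array([-1.46027811e-01,  3.42630987e-01,  1.52490954e+00, -9.02240552e-06,
        1.27540920e+00, -1.46021319e-01]), 'dq': array([ 0.00066891,  0.00083372, -0.00254675, -0.00053417,  0.00033794,
       -0.00030886]), 'tau': array([ 1.49919495e-03, -4.32001984e+01, -2.44694173e+01,  7.19219679e-02,
        5.25739230e-02, -9.79429342e-05]), 'tool_pos': array([5.24726808e+02, 4.56340142e-02, 2.91630025e+02]), 'tcp_rot': array([-3.14024877e+00, -1.88921976e-04,  1.57079234e+00]), 'contact_force': array([ 0.27686806, -0.31049572, -0.17178907]), 'moment': array([0.02364013, 0.0411993 , 0.03447515]), 'finger_force': 0.0, 'grip_width': 91.9257984864909}
```

View pics/scene0.png

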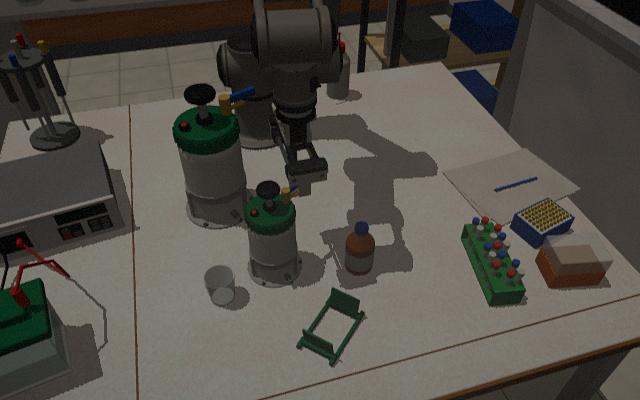

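View pics/side0.png

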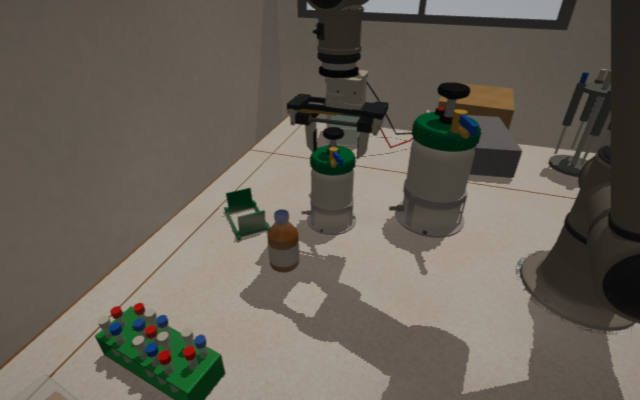

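Both vessels are visible. The smaller one has its knob at scene (268,188) and side (333,133), its pin at scene (254,212), and its lever at scene (290,193) and side (338,158). I'll enlarge both views.

```bash
cat > h.py <<'E'
import numpy as np, cv2
from scipy.spatial.transform import Rotation as Ro
from plant import readout, viewer
def ray(i,u,v):
    R=Ro.from_euler('xyz',i['rotation']).as_matrix()
    d=R@np.array([(u-i['cx'])/i['fx'],-(v-i['cy'])/i['fy'],-1]); return np.array(i['origin']),d/np.linalg.norm(d)
def atz(i,u,v,z):
    o,d=ray(i,u,v); return o+d*(z-o[2])/d[2]
def tri(a,b):
    (o1,d1),(o2,d2)=ray(*a),ray(*b)
    s=np.linalg.lstsq(np.c_[d1,-d2],o2-o1,rcond=None)[0]
    p,q=o1+d1*s[0],o2+d2*s[1]; return (p+q)/2,np.linalg.norm(p-q)
def proj(i,P):
    R=Ro.from_euler('xyz',i['rotation']).as_matrix(); c=R.T@(np.array(P)-i['origin'])
    return np.round([i['cx']-i['fx']*c[0]/c[2], i['cy']+i['fy']*c[1]/c[2]],1)
E
python3 - <<'E'
from h import *
a=cv2.imread('pics/scene0.png')[170:240,230:310]; b=cv2.imread('pics/side0.png')[115:185,295:375]
f=lambda x:cv2.resize(x,(400*1,350),interpolation=cv2.INTER_CUBIC)
cv2.imwrite('pics/c0.png',cv2.convertScaleAbs(np.hstack([f(a),f(b)]),alpha=1.5))
s,d=viewer.camera_info('scene'),viewer.camera_info('side')
print(tri((s,268,186),(d,333,131)))
E
```

```text
(array([550.13191709, -67.2640115 , 247.01399937]), np.float64(2.810077190990704))
```

View pics/c0.png

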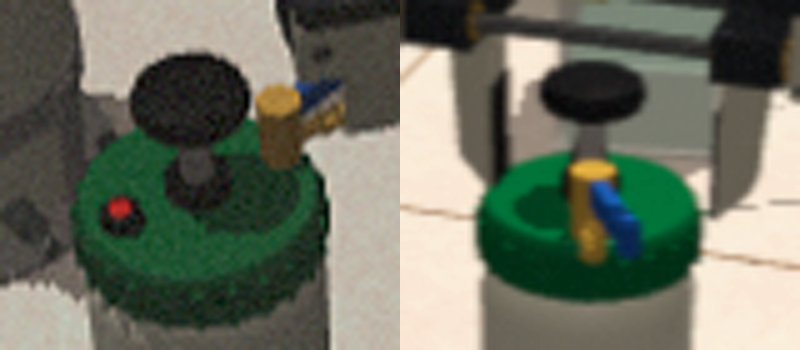

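```bash
python3 - <<'E'
from h import *
s,d=viewer.camera_info('scene'),viewer.camera_info('side')
K=tri((s,268,188.3),(d,333.6,132))
print('knob',K); 
P=tri((s,285.6,189),(d,333.6,148.8));print('pivot top',P)
pin=atz(s,254.2,211.6,199.5);print('pin',pin)
tip=tri((s,297,188.5),(d,341,162));print('tip',tip)
a=P[0]-pin;print('axis yaw',np.degrees(np.arctan2(a[1],a[0])),np.hypot(*a[:2]))
c=pin+a*36/76;print('axis',c)
t=tip[0]-P[0];print('lever yaw',np.degrees(np.arctan2(t[1],t[0])),np.hypot(*t[:2]))
for n,u,v in (('bottle',362,225),('beaker',219,272)): print(n,atz(s,u,v,135 if n=='bottle' else 75))
E
```

```text
knob (array([550.25769394, -68.56556629, 242.92738415]), np.float64(0.39630528125339715))
pivot top (array([538.19544156, -30.04551967, 220.61698414]), np.float64(0.44272588118220685))
pin [ 564.58910614 -103.01954598  199.5       ]
tip (array([516.91103752,  -3.55603866, 201.45394394]), np.float64(8.093286970266886))
axis yaw 109.88433470249716 77.60047710286013
axis [552.08684397 -68.45290194 209.50278196]
lever yaw 128.78201663117187 33.98114858546811
bottle [603.33133613 121.1004689  135.        ]
beaker [ 597.6651921  -195.72650023   75.        ]
```

```bash
python3 - <<'E'
from h import *
i=viewer.camera_info('wrist'); w=viewer.capture('wrist'); print(i)
cv2.imwrite('pics/w0.png',cv2.convertScaleAbs(w[:,:,::-1],alpha=1.3))
print('pred: knob',proj(i,[551,-68.5,250]),'pivot',proj(i,[538,-30,221]),'pin',proj(i,[564.5,-103,199.5]))
E
```

```text
{'fx': 353.5697086999589, 'fy': 353.5697086999589, 'cx': 318.6397903442015, 'cy': 190.18049241975663, 'origin': array([524.88870655,  69.20420016, 383.24882929]), 'rotation': array([-0.26040099,  0.00197748,  0.00057266])}
pred: knob [375.3 402.9] pivot [344.6 295.1] pin [382.2 380.1]
```

View pics/w0.png

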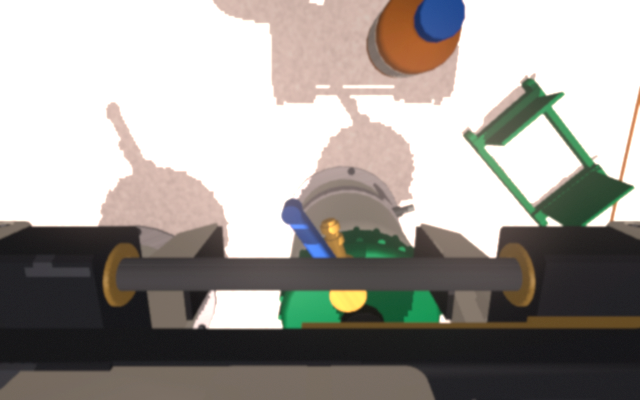

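The wrist view shows the lever end at (290,210), the pivot cap at (347,295) and the stub end at (331,226). This agrees with the triangulated positions to about 1 mm.

```bash
python3 - <<'E'
from h import *
i=viewer.camera_info('wrist')
t=atz(i,291,211,220);s=atz(i,331,226,201);p=atz(i,347,296,221);print(t,s,p)
c=np.array([551,-68.5]);
for n,q in (('stub',s),('piv',p)): print(n,np.degrees(np.arctan2(*(q[:2]-c)[::-1])),np.hypot(*(q[:2]-c)))
P=(p[:2]+[538,-30])/2; l=t[:2]-P; print(P,'lever',np.degrees(np.arctan2(l[1],l[0])),np.hypot(*l))
# box centre for contact corner at r on blade cw face, with gap g
for th,r,g in ((126,40,12),(126,40,0),(145,40,0),(165,40,0),(185,40,0),(195,40,0),(200,40,0)):
    a=np.radians(th);u=np.array([np.cos(a),np.sin(a)]);n=np.array([-u[1],u[0]])
    corner=P+r*u-n*(4+g); print(th,g,np.round(corner-np.sign(n)*[19,9.5],1))
E
```

```text
[511.23395266  15.19172026 220.        ] [5.31415554e+02 2.84362821e-01 2.01000000e+02] [539.33048897 -30.58362041 221.        ]
stub 105.89283842449993 71.51810334130704
piv 107.10677722837032 39.67151784992885
[538.66524449 -30.29181021] lever 121.09433988530803 53.115226771047105
126 12 [547.1  21. ]
126 0 [537.4  13.9]
145 0 [527.2   5.4]
165 0 [520.1  -6.6]
185 0 [479.5 -20.3]
195 0 [480.  -27.3]
200 0 [480.7 -30.7]
```

```bash
python3 -m creep '0.025 0.024 0.005 0 0 0 0; 0 0 0 0 0 0 0; 0 0 0 0 0 0 0; 0 0 0 0 0 0 0; 0 0 0 0 0 0 0; 0 0 0 0 0 0 0; 0 0 0 0 0 0 0; 0 0 0 0 0 0 0'; python3 - <<'E'
from h import *
from plant import bot
print(bot.tip_extent)
i=viewer.camera_info('wrist');cv2.imwrite('pics/w1.png',viewer.capture('wrist')[:,:,::-1])
E
```

```text
time: 0.82
tool_pos: [549.8, 23.7, 297.3]
tcp_rot: [3.141, 0.0, 1.57]
contact_force: [0.7, 0.5, -0.2]
grip_width: 43.3
finger_force: 0.0
65.5
```

View pics/w1.png

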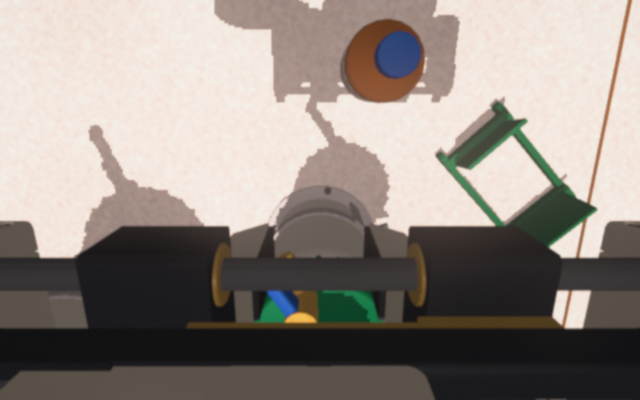

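The view shows the fingers still closing above the lever, with the lever end near (275,290) to their left. I'll finish closing and then lower.

```bash
python3 -m creep '0 0 0 0 0 0 0; 0 0 0 0 0 0 0; 0 0 0 0 0 0 0; 0 0 0 0 0 0 0; 0 0 0 0 0 0 0; 0 0 0 0 0 0 0; 0 0 -0.012 0 0 0 0; 0 0 -0.011 0 0 0 0'; python3 -m creep '-0.006 -0.005 0 0 0 0 0; -0.006 -0.005 0 0 0 0 0; -0.006 -0.005 0 0 0 0 0; 0 0 0 0 0 0 0'
```

```text
time: 1.53
tool_pos: [550.3, 24.0, 274.5]
tcp_rot: [3.14, 0.0, 1.571]
contact_force: [0.4, -0.4, 0.9]
grip_width: 0.2
finger_force: 0.0
time: 1.87
tool_pos: [531.2, 8.2, 275.2]
tcp_rot: [3.141, 0.0, 1.57]
contact_force: [0.0, -0.2, 0.1]
grip_width: 0.6
finger_force: 0.2
```

```bash
python3 -m creep '-0.005 -0.005 0 0 0 0 0; -0.006 -0.005 0 0 0 0 0; -0.006 -0.004 0 0 0 0 0; 0 0 0 0 0 0 0';python3 -m creep '-0.007 -0.004 0 0 0 0 0; -0.007 -0.004 0 0 0 0 0; -0.005 -0.004 0 0 0 0 0; 0 0 0 0 0 0 0'; python3 - <<'E'
from h import *
i=viewer.camera_info('wrist');a=viewer.capture('wrist')[150:330,180:460,::-1];b=viewer.capture('side')[100:190,270:410,::-1]
f=lambda x:cv2.resize(x,(400,257),interpolation=cv2.INTER_CUBIC)
cv2.imwrite('pics/w2.png',cv2.convertScaleAbs(np.hstack([f(a),f(b)]),alpha=1.4))
E
```

```text
time: 2.2
tool_pos: [514.0, -5.8, 274.6]
tcp_rot: [-3.141, 0.001, 1.57]
contact_force: [0.2, -0.5, 0.9]
grip_width: 0.4
finger_force: 0.2
time: 2.53
tool_pos: [494.7, -17.6, 274.1]
tcp_rot: [-3.14, 0.0, 1.57]
contact_force: [1.8, 0.3, 0.5]
grip_width: 0.5
finger_force: 0.1
```

View pics/w2.png

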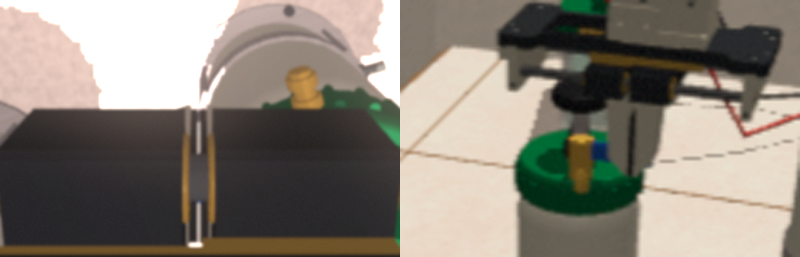

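In the side view the lever (around 600,150 in the crop) now points behind the finger, so it is being pushed round. I'll push on towards the stop.

```bash
python3 -m creep '-0.003 -0.004 0 0 0 0 0; -0.001 -0.003 0 0 0 0 0; 0 0 0 0 0 0 0';python3 -m creep '0 -0.003 0 0 0 0 0; 0 -0.002 0 0 0 0 0; 0 0 0 0 0 0 0'
```

```text
time: 2.88
tool_pos: [491.9, -24.3, 274.3]
tcp_rot: [3.142, 0.0, 1.571]
contact_force: [-0.2, 1.9, 0.4]
grip_width: 0.2
finger_force: 0.7
time: 3.13
tool_pos: [492.1, -27.6, 274.2]
tcp_rot: [3.141, -0.004, 1.571]
contact_force: [2.1, 9.6, 1.1]
grip_width: 0.2
finger_force: 4.5
```

The force has risen to 9.6 N, so the lever is on its stop. I'll back off, rise and go over the knob.

```bash
python3 -m creep '0 0.012 0 0 0 0 0; 0 0 0.03 0 0 0 0; 0 0 0.03 0 0 0 0; 0 0 0 0 0 0 0'; python3 - <<'E'
from h import *
i=viewer.camera_info('wrist');w=viewer.capture('wrist');b=viewer.capture('side')[100:190,270:410,::-1];s=viewer.capture('scene')[160:250,220:360,::-1]
f=lambda x:cv2.resize(x,(400,257),interpolation=cv2.INTER_CUBIC)
cv2.imwrite('pics/w3.png',cv2.convertScaleAbs(np.hstack([f(s),f(b)]),alpha=1.4))
E
```

```text
time: 3.47
tool_pos: [493.7, -17.1, 339.4]
tcp_rot: [3.133, 0.003, 1.571]
contact_force: [0.3, 0.6, -0.3]
grip_width: 0.4
finger_force: 0.0
```

View pics/w3.png

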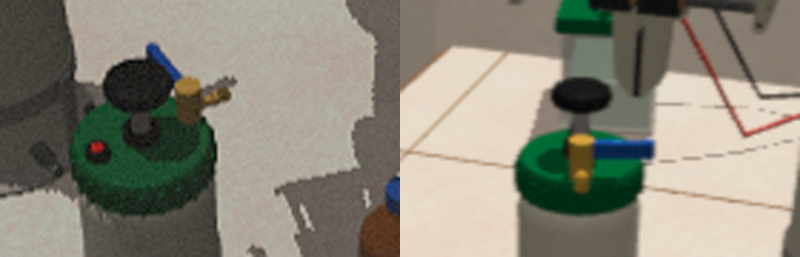

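The lever now lies across the stub. Its tip is at about crop (152,46) in the scene view and crop (654,150) in the side view. I'll move above the knob and check the lever angle numerically.

```bash
python3 - <<'E'
from h import *
s=viewer.camera_info('scene'); t=atz(s,152*.35+220,46*.35+160,217)[:2]; l=t-[538.7,-30.3]; print(t,np.degrees(np.arctan2(l[1],l[0]))%360,np.hypot(*l))
E
python3 -m creep '0.029 -0.026 0 0 0 0 0; 0.029 -0.026 -0.003 0 0 0 0; 0 0 0 0 0 0 0; 0 0 0 0 0 0 0'
```

```text
[486.56692324 -45.50015777] 196.25481313051785 54.30379810695486
time: 3.95
tool_pos: [550.2, -70.1, 328.4]
tcp_rot: [-3.137, -0.001, 1.569]
contact_force: [-0.9, -0.6, 0.6]
grip_width: 0.3
finger_force: 0.0
```

```bash
python3 -m creep '0 0 -0.01 0 0 0 0; 0 0 -0.015 0 0 0 0; 0 0 -0.01 0 0 0 0; 0 0 0 0 0 0 0'; python3 -m creep '0 0 -0.003 0 0 0 0; 0 0 0 0 0 0 0; 0 0 0 0 0 0 0'
```

```text
time: 4.28
tool_pos: [549.9, -68.7, 295.5]
tcp_rot: [3.14, 0.001, 1.571]
contact_force: [2.4, -2.6, 8.4]
grip_width: 0.5
finger_force: 3.9
time: 4.53
tool_pos: [549.9, -68.6, 294.3]
tcp_rot: [3.138, 0.002, 1.572]
contact_force: [0.4, -2.2, 8.5]
grip_width: 0.2
finger_force: 3.9
```

```bash
python3 -m creep '0 0 -0.003 0 0 0 0; 0 0 0 0 0 0 0; 0 0 0 0 0 0 0'; python3 -m creep '0 0 -0.003 0 0 0 0; 0 0 0 0 0 0 0; 0 0 0 0 0 0 0'
```

```text
time: 4.78
tool_pos: [549.8, -68.6, 291.5]
tcp_rot: [3.138, 0.002, 1.572]
contact_force: [0.4, -2.1, 8.4]
grip_width: 0.3
finger_force: 4.4
time: 5.03
tool_pos: [549.8, -68.6, 288.8]
tcp_rot: [3.138, 0.002, 1.572]
contact_force: [1.0, -2.1, 10.1]
grip_width: 0.4
finger_force: 5.1
```

```bash
python3 -m creep '0 0 -0.002 0 0 0 0; 0 0 0 0 0 0 0; 0 0 0 0 0 0 0'
```

```text
time: 5.28
tool_pos: [549.8, -68.6, 288.6]
tcp_rot: [3.136, 0.003, 1.572]
contact_force: [-4.5, -0.7, 21.2]
grip_width: 0.6
finger_force: 10.4
```

That is the bottom stop (21 N). The full stroke spans TCP z of about 288.6 to 315.6. I'll cycle full strokes.

```bash
python3 -m creep '0 0 0.017 0 0 0 0; 0 0 0.017 0 0 0 0; 0 0 0 0 0 0 0; 0 0 0 0 0 0 0; 0 0 0 0 0 0 0'; python3 -m creep '0 0 -0.011 0 0 0 0; 0 0 -0.011 0 0 0 0; 0 0 -0.011 0 0 0 0; 0 0 0 0 0 0 0; 0 0 0 0 0 0 0'; python3 -m creep '0 0 0.017 0 0 0 0; 0 0 0.016 0 0 0 0; 0 0 0 0 0 0 0; 0 0 0 0 0 0 0; 0 0 0 0 0 0 0'; python3 -m creep '0 0 -0.011 0 0 0 0; 0 0 -0.011 0 0 0 0; 0 0 -0.011 0 0 0 0; 0 0 0 0 0 0 0; 0 0 0 0 0 0 0'; python3 -m creep '0 0 0.017 0 0 0 0; 0 0 0.016 0 0 0 0; 0 0 0 0 0 0 0; 0 0 0 0 0 0 0; 0 0 0 0 0 0 0'
```

```text
time: 5.7
tool_pos: [549.1, -68.3, 318.1]
tcp_rot: [-3.14, -0.001, 1.571]
contact_force: [-0.6, 0.3, -0.6]
grip_width: 0.5
finger_force: 0.0
time: 6.12
tool_pos: [549.7, -68.5, 288.6]
tcp_rot: [3.139, 0.001, 1.571]
contact_force: [-4.5, 2.5, 21.8]
grip_width: 0.7
finger_force: 10.8
time: 6.53
tool_pos: [549.3, -68.7, 317.5]
tcp_rot: [-3.139, -0.001, 1.571]
contact_force: [0.4, -0.1, 0.1]
grip_width: 0.4
finger_force: 0.0
time: 6.95
tool_pos: [549.9, -68.8, 288.6]
tcp_rot: [3.139, 0.001, 1.571]
contact_force: [-5.3, 2.1, 22.4]
grip_width: 0.7
finger_force: 11.3
time: 7.37
tool_pos: [549.4, -68.8, 317.4]
tcp_rot: [-3.138, -0.001, 1.571]
contact_force: [-0.0, -0.5, -0.3]
grip_width: 0.3
finger_force: 0.0
```

```bash
python3 - <<'E'
from h import *
s=viewer.capture('scene')[160:250,220:360,::-1]
cv2.imwrite('pics/s4.png',cv2.convertScaleAbs(cv2.resize(s,(700,450),interpolation=cv2.INTER_CUBIC),alpha=1.4))
E
```

```text
(no output)
```

View pics/s4.png

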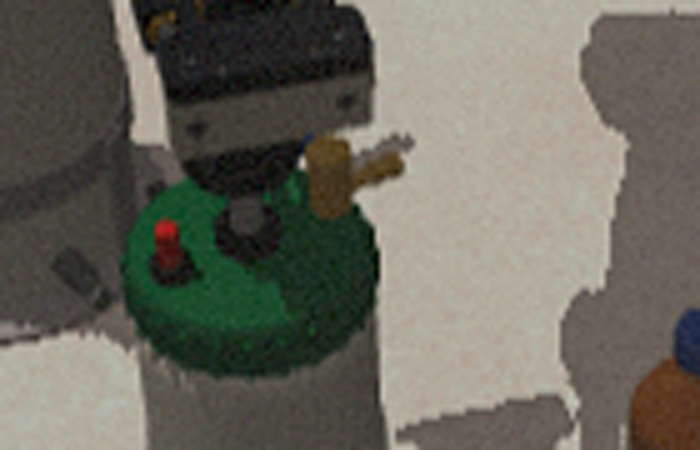

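After 3 strokes the pin stands well out: its top rose about 6 px in the scene view, which matches roughly 16 mm. I'll do two harmless extra strokes for certainty, then retreat upward and check.

```bash
for k in 1; do :; done; python3 -m creep '0 0 -0.011 0 0 0 0; 0 0 -0.011 0 0 0 0; 0 0 -0.011 0 0 0 0; 0 0 0 0 0 0 0; 0 0 0 0 0 0 0'; python3 -m creep '0 0 0.017 0 0 0 0; 0 0 0.016 0 0 0 0; 0 0 0 0 0 0 0; 0 0 0 0 0 0 0; 0 0 0 0 0 0 0'; python3 -m creep '0 0 -0.011 0 0 0 0; 0 0 -0.011 0 0 0 0; 0 0 -0.011 0 0 0 0; 0 0 0 0 0 0 0; 0 0 0 0 0 0 0'; python3 -m creep '0 0 0.02 0 0 0 0; 0 0 0.03 0 0 0 0; 0 0 0.04 0 0 0 0; 0 0 0.04 0 0 0 0; 0 0 0 0 0 0 0; 0 0 0 0 0 0 0; 0 0 0 0 0 0 0'; python3 - <<'E'
from h import *
s=viewer.capture('scene')[160:370,180:460,::-1]
cv2.imwrite('pics/s5.png',cv2.convertScaleAbs(cv2.resize(s,(784,588),interpolation=cv2.INTER_CUBIC),alpha=1.4))
E
```

```text
time: 7.83
tool_pos: [550.0, -69.0, 288.6]
tcp_rot: [3.139, 0.001, 1.571]
contact_force: [-5.7, 1.4, 20.9]
grip_width: 0.7
finger_force: 10.5
time: 8.25
tool_pos: [549.5, -68.8, 317.6]
tcp_rot: [-3.139, -0.001, 1.571]
contact_force: [-0.6, 0.2, -1.0]
grip_width: 0.3
finger_force: 0.0
time: 8.67
tool_pos: [550.0, -69.0, 288.6]
tcp_rot: [3.139, 0.001, 1.571]
contact_force: [-5.9, 1.7, 22.8]
grip_width: 0.4
finger_force: 11.2
time: 9.25
tool_pos: [549.8, -68.9, 414.3]
tcp_rot: [-3.139, -0.001, 1.571]
contact_force: [0.0, 0.0, -0.4]
grip_width: 0.5
finger_force: 0.0
```

View pics/s5.png

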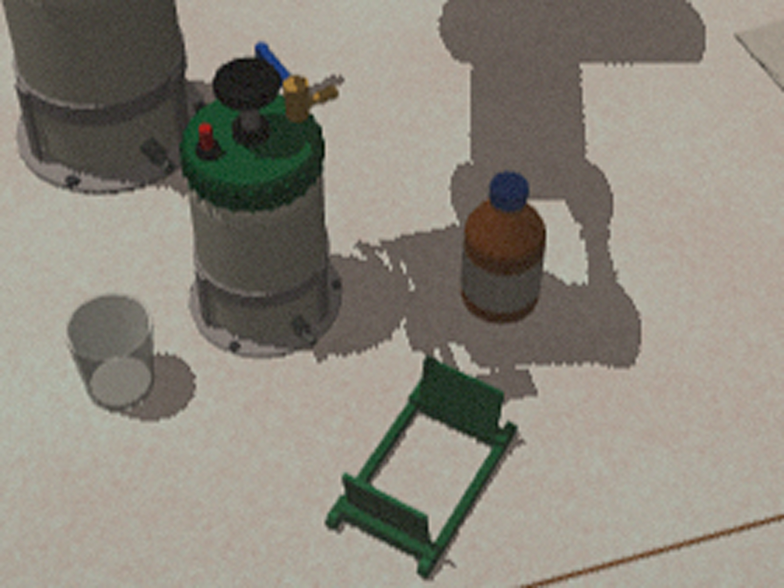

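The pin top is at about scene row 205.7, against 211.6 at the start, which fits fully out. The plunger is up, the lever is across the stub, and the bottle, beaker and frame are undisturbed.

```bash
python3 -c "
from h import *
i=viewer.camera_info('scene');print(proj(i,[564.6,-103,199.5]),proj(i,[564.6,-103,215.5]))
from plant import order
print(order.close_job())"
```

```text
[254.2 211.6] [253.5 206. ]
the job is handed in; nothing more can be done
None
```

I handed the job in: the vent lever is fully shut, five full strokes brought the red pin out (seen out after the third), the plunger is up, and the pin, bottle, beaker and casting frame were not touched; the hand-in returned no verdict.

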